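# Send the tea jar through the dish-return flap

## Robot

A 6-joint arm with a two-finger parallel gripper is mounted at the origin on the work surface. World frame = base frame: x ahead of the robot, y to its left, z up, the work surface at z = 0. Lengths are in m, angles in rad, forces in N, time in s.
With the tool pointing down it reaches from about 0.375 to 0.975 m from the base axis. Payload 3.8 kg.
Tool frame: the origin (TCP) lies midway between the tips of the shut fingers; the grasp point (between the pads) lies 19 mm behind it; z points along the fingers, y is the direction in which the jaws open and shut (so a half turn about z gives the same grasp; the last joint's range is limited). The gripper opens to 85 mm and grips with 20 to 120 N. Pads are 22 mm wide; open, the fingers measure 114 mm over their backs; the gripper's body (76 mm by 85 mm) begins 54 mm behind the grasp point. The pads swing forward as they close: fully open they stand 13 mm farther back than shut.
Start: joints at [1.189, 0.264, 1.604, -0, 1.274, -0.037], TCP at [0.228, 0.635, 0.231] pointing down, gripper open.
Joint ranges: [-2.63, 2.63], [-0.94, 2.18], [0.31, 2.57], [-1.31, 4.45], [0, 2.66], [-2.55, 2.55]. Speed limits (rad/s): [2.57, 2.57, 3.14, 3.14, 3.14, 3.14].

## Interface

Orientations are given as a rotation vector (axis times angle).
In Python, from workcell import bot gives the robot as it stands.
- The arm moves only by the tool drive_tool, never from a script. Its argument "deltas" is a list of rows, each an object with "hand": the opening, from 0 (shut) to 1 (fully open); "offset": the shift along the world's x, y, z in cm, a list of three; "angular": the turn, a rotation vector about the world's x, y, z in degrees, a list of three. A call has 1 to 8 rows; each row is the pose to reach, as a shift and turn from the pose commanded when the call began; what a row does not reach only later rows make up. A row lasts 1/8 s, in which the tool goes at most 62.5 mm and 10.7 degrees, less where a joint would pass 70% of its speed; a pose out of reach is approached as far as the arm can. A call with a gripper value outside its range is refused whole. The fingers move at their own pace and stop on an object; "force" is the grip in N (left out, the last holds). Time passes only in rows, so rows that repeat a pose let the fingers close. It gives the time, the measured TCP pose, the force and the opening at its end, in the units of the state.
- bot.read_state(): the state, without advancing time (a new reading comes with each control period).
- bot.read_camera(name): name is "scene" or "top" or "wrist"; returns a dict with "frame" (480x640x3 uint8, blue, green, red), "mtx" (3x3 intrinsics, pixels), "k1" (the pictures are not rectified: a ray, as slopes to the right and down, at radius r is drawn at 1 + k1 r^2 times it, then the intrinsics apply), "R" (3x3) and "t" (3): a world point X has camera coordinates R X + t. Camera axes: x right, y down, z forward; pixel columns grow to the right and rows downward; lengths in m; the calibration is good to about 2 mm. A picture is of the moment at which its call begins. There is no depth.
- bot.finish_job(): hands the job in, once; it reports no verdict.
The state is a dict: "time": time; "q": joint angles; "joint_vel": joint speeds; "joint_torque": joint torques, N m; "tool_pos": TCP position; "tcp_rot": TCP orientation; "wrist_force": force on the tool from outside, world axes, zero at the start; "torque": the same for the moment, N m; "width": opening from 0.0 (shut) to 1.0 (fully open).
Only numpy, scipy, OpenCV 4.12 (cv2) and the standard library are available. Lean on these libraries where they do the work, as an engineer would, in place of code of your own. Each camera call takes 0.05 s, during which the arm holds its last target. There are 200 camera calls.

## Task

Push the smaller of the two lidded celadon jars along the table and in through the hanging flap of the dish-return hatch, so that it stands upright in the bay behind, then draw the fingers back out and let the flap swing shut by itself. Slide the jar with the fingers, do not lift it or tip it over, and leave the big jar and all the other tea things where they stand.

Things in the scene. Friction and masses are not known exactly. Their poses are not given: they have to be found in the camera images.
- tea_jar: The smaller lidded jar, celadon-green ceramic, about 0.2 kg: low and round, 64 mm in diameter with an upright wall from 3 to 30 mm height, above it a domed lid (fixed to it) with a small knob, 42 mm tall in all. Origin at the centre of its underside, z up. It stands loose on the table in front of the hatch, to the left or to the right.
- big_jar: The bigger lidded jar, same shape and ceramic, 84 mm in diameter, 56 mm tall, 0.45 kg, origin at the centre of its underside. It stands on the other side in front of the hatch and must stay there.
- hatch: Wooden hatch fixed on the table. Origin on the table in the middle of the doorway, under the flap; x points through the doorway into the bay (away from the robot), y left, z up. Doorway 240 mm wide between posts 20 mm square, 212 mm tall; outside each post a wing panel 140 mm tall, out to y = +-205 mm. No sill or floor: the jar slides on the table all the way.
- hinge_bar (a point): Middle of the steel bar, 10 mm thick, that carries the flap across the top of the doorway, 200 mm above the table. Nothing is above it. With the flap pushed open the doorway is clear below it: a gripper tilted forward by 30 to 45 degrees reaches in under the bar with its fingertips, an upright one is stopped by it.
- flap (a joint): Angle of the wooden flap, rad: 0 hanging shut (it stops there and cannot swing towards the robot), growing to at most 1.45 as its lower edge swings into the bay. 226 mm wide, 166 mm tall, 8 mm thick, 0.22 kg; it hangs freely on the hinge bar and falls shut by its weight. It needs under 3 N and gives way to the jar or the fingers.
- flap_edge (a point): Middle of the flap's lower edge, 30 mm above the table when shut, so the upper 12 mm of the small jar meets it. It swings 170 mm from the hinge, so it drops behind the jar only when the jar is well in.
- bay (a point): Point on the table in the bay, 90 mm behind the flap on the centre line: a good place for the jar's centre. The flap can close once the jar's centre is over 80 mm behind it. The bay is open at the top; side walls 50 mm high with inner faces 124 mm either side of the centre line, far wall 50 mm high with its inner face 250 mm behind the flap.
- bay_cup: celadon cup without a lid, 66 mm across the rim, 45 mm tall, origin at the centre of its underside; stands in the far part of the bay, about 190 mm behind the flap.
- side_cup: celadon cup without a lid, 66 mm across the rim, 45 mm tall, origin at the centre of its underside; stands in front of the hatch's left wing.
- tray_cup: celadon cup without a lid, 66 mm across the rim, 45 mm tall, origin at the centre of its underside; stands on the serving tray far to the left.
- teapot: Celadon teapot, 104 mm wide body, 94 mm tall, on the serving tray far to the left (12 mm high), origin at the centre of its underside.
- spoon: Dark lacquer spoon, 155 mm long, lying on the serving tray, origin under its middle.
- saucers: Stack of dark lacquer saucers, 96 mm across, 36 mm tall, on the right of the table, origin at the centre of its underside.

How it is judged:
On the way, in this order (a step that is already met when the one before it is completed fails the run):
1. the flap is pushed open, more than 0.2 rad, the jar still in front of it or in the doorway (value of joint flap above 0.2 rad and x of tea_jar in the frame of hatch below 0.055 m).
2. the small jar has slid through, behind the flap (centre more than 55 mm) (x of tea_jar in the frame of hatch above 0.055 m and angle between tea_jar's own z axis and vertical below 0.3 rad and height (world z) of tea_jar below 0.01 m), for 0.1 s.
At the end, for the whole second after the job is handed in: The small jar stands upright (within 0.1 rad) and at rest on the table inside the bay, its centre at least 34 mm behind the flap; the flap hangs shut (under 0.05 rad); the other tea things are within 25 mm of where they began (x of tea_jar in the frame of hatch between 0.034 and 0.22 m and y of tea_jar in the frame of hatch between -0.095 and 0.095 m and height (world z) of tea_jar between -0.004 and 0.004 m and angle between tea_jar's own z axis and vertical below 0.1 rad and linear speed of tea_jar below 0.01 m/s and value of joint flap below 0.05 rad and distance of each of big_jar, bay_cup, side_cup, tray_cup, teapot, spoon, saucers from where it was at the start of the episode below 0.025 m); the robot touches nothing.
It fails at once if the small jar is lifted (more than 20 mm) (height (world z) of tea_jar above 0.02 m).
It fails at once if the small jar is tipped (more than 0.6 rad) (angle between tea_jar's own z axis and vertical above 0.6 rad).
It fails at once if another of the tea things is shifted more than 25 mm or knocked over (distance of any of big_jar, bay_cup, side_cup, tray_cup, teapot, spoon, saucers from where it was at the start of the episode above 0.025 m or angle between any of big_jar, bay_cup, side_cup, tray_cup, teapot, spoon, saucers's own z axis and vertical above 0.5 rad).
It also fails if it takes over 43 s, if anything falls off the work surface, if the arm or the gripper's body presses on something with over 40 N, if the wrist force passes 120 N, or if a joint passes its speed limit or range.

## Working session

There is one attempt and no reset: what is moved stays moved. The work goes in short steps, Python scripts to look and compute and a tool call to move; the robot and the scene stay as the last step left them, time stands still between calls to the robot, and variables do not carry over. Pictures are saved under pics/ and viewed, about 8 in all and at most 12, crops included, and the job is handed in when it is done.

Besides the shell and the picture viewer there is one more tool, called in YAML: its name, and indented under it one key for each argument. drive_tool: Moves the arm, as the interface text tells. Its arguments: {"type":"object","properties":{"deltas":{"type":"array"},"force":{"type":"number"}},"required":["deltas"]}

```bash
mkdir -p pics; ls
cat > h.py <<'E'
import numpy as np, cv2
from workcell import bot
def ray(c,u,v):
    K=np.array(c["mtx"]);k=c["k1"]
    d=np.array([(u-K[0,2])/K[0,0],(v-K[1,2])/K[1,1]]);s=d.copy()
    for _ in range(20): s=d/(1+k*(s@s))
    R=np.array(c["R"]);t=np.array(c["t"])
    return -R.T@t, R.T@np.array([s[0],s[1],1])
def plane(c,u,v,z):
    o,d=ray(c,u,v); return o+d*(z-o[2])/d[2]
E
python3 - <<'E'
from h import *
import pickle
for n in("scene","top"):
    c=bot.read_camera(n);cv2.imwrite(f"pics/{n}0.png",c["frame"]);pickle.dump(c,open(n+"0.pkl","wb"))
    print(n,plane(c,320,240,0),ray(c,320,240)[0])
print(bot.read_state())
E
```

```text
pics
scene [ 4.18533104e-01  1.17940858e-01 -1.11022302e-16] [1.3635529  0.25409332 0.97152102]
top [0.58573488 0.08751895 0.        ] [0.45983495 0.11582651 1.81104213]
{'time': 0.1, 'q': array([ 1.18908556e+00,  2.64697038e-01,  1.60524508e+00,  7.81711564e-06,
        1.27371057e+00, -3.69227538e-02]), 'joint_vel': array([-0.00010186, -0.00206985, -0.00464852, -0.00169058, -0.00054087,
        0.001052  ]), 'joint_torque': array([ 3.33837315e-04, -5.16716731e+01, -3.68586445e+01, -1.79861918e-04,
        6.47514593e-03,  1.06151052e-05]), 'tool_pos': array([0.22791328, 0.63465015, 0.23006945]), 'tcp_rot': array([-0.53884166, -3.09459347,  0.00316238]), 'wrist_force': array([-0.02960369,  0.29699119,  0.39621727]), 'torque': array([-0.01420839,  0.0533849 ,  0.05726822]), 'width': 0.9986452142753396}
```

View pics/scene0.png

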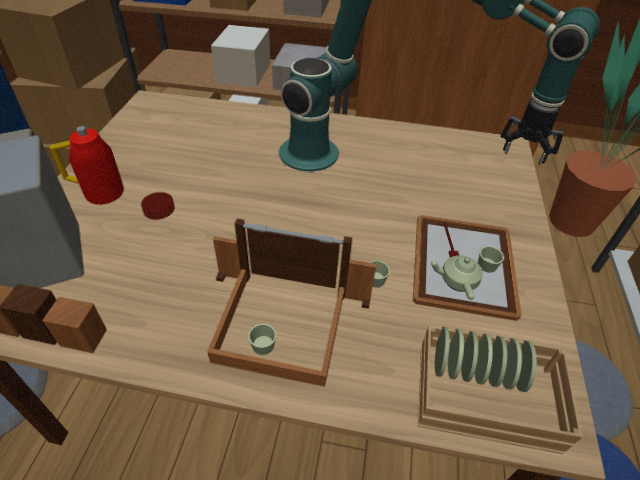

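View pics/top0.png

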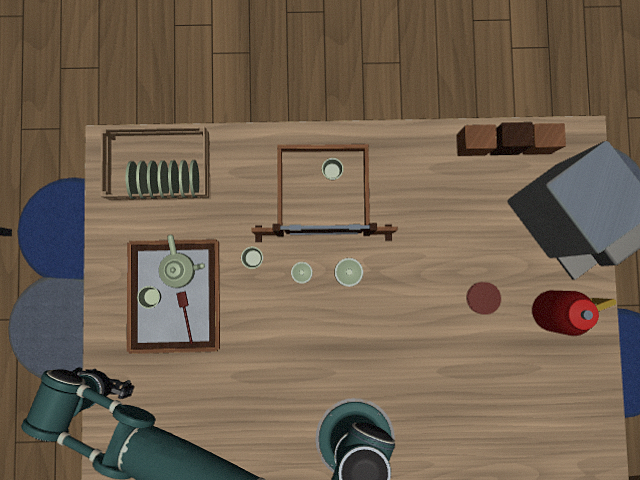

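The top view shows the small jar at about (301,272), the big jar at (348,272), the side cup at (251,258), the hatch flap line near row 230 between columns 282 and 370, and the bay cup at (332,169). In the scene view the hatch hides both jars.

Run:
```python
from h import *
import pickle
c=pickle.load(open("top0.pkl","rb"));f=c["frame"]
hsv=cv2.cvtColor(f,cv2.COLOR_BGR2HSV)
m=cv2.inRange(hsv,(35,20,60),(85,255,255));m[:, :235]=0;m[300:]=0;m[:150]=0;m[:,380:]=0
n,l,s,ce=cv2.connectedComponentsWithStats(m)
for i in range(1,n):
    if s[i,4]>60: print(s[i],ce[i],plane(c,*ce[i],0.03))
cv2.imwrite("pics/crop.png",cv2.resize(f[130:290,235:415],None,fx=4,fy=3.7,interpolation=cv2.INTER_CUBIC))
```

```text
[322 158  21  22 276] [331.50724638 169.63405797] [0.7946921 0.0488879 0.03     ]
[241 247  22  22 285] [251.91929825 257.20701754] [0.53669928 0.29074644 0.03      ]
[336 259  26  26 495] [348.44444444 271.67676768] [0.48788053 0.00574963 0.03      ]
[291 262  20  21 304] [300.95065789 272.07236842] [0.48967829 0.14640597 0.03      ]
```

View pics/crop.png

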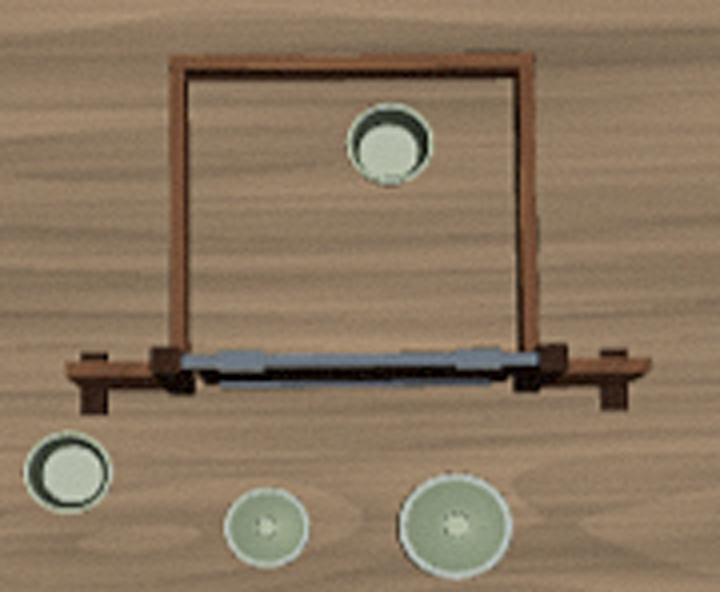

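The crop shows the post tops at about (167,359) and (552,357), the steel bar along y≈358, the bay's far inner corners at (187,72) and (515,72), and the jars at (266,527) and (456,525).

Run:
```python
from h import *
import pickle
c=pickle.load(open("top0.pkl","rb"))
P=lambda x,y,z: plane(c,235+x/4,130+y/3.7,z)
a,b=P(167,359,.212),P(552,357,.212)
d,e=P(187,72,.05),P(515,72,.05)
print(a,b,d,e)
y=(a-b)[:2];print("width",np.linalg.norm(y),"yaw",np.degrees(np.arctan2(-y[0],y[1])), "farw",np.linalg.norm(d-e),np.degrees(np.arctan2(-(d-e)[0],(d-e)[1])))
o=(a+b)[:2]/2;print("o",o)
th=np.arctan2(-y[0],y[1]);R=np.array([[np.cos(th),-np.sin(th)],[np.sin(th),np.cos(th)]])
print("far mid",R.T@((d+e)[:2]/2-o))
for n,p in dict(small=(.4897,.1464),big=(.4879,.0057),side=(.5367,.2907),bay=(.7947,.0489)).items(): print(n,R.T@(np.array(p)-o))
```

```text
[0.60810521 0.20564708 0.212     ] [ 0.6043528  -0.05183533  0.212     ] [0.85442645 0.19624157 0.05      ] [ 0.84987064 -0.04781179  0.05      ]
width 0.25750974715240516 yaw -0.834938124326099 farw 0.24409587997068974 -1.0694308230314091
o [0.60622901 0.07690587]
far mid [0.24593264 0.00089282]
small [-0.1175293  0.0677887]
big [-0.11727884 -0.07292259]
side [-0.07263701  0.21275826]
bay [ 0.18885908 -0.02525652]
```

drive_tool:
  deltas:
    - {"hand":1,"offset":[1.5,-4,0],"angular":[0,0,2]}
    - {"hand":0.8,"offset":[3.5,-10,0],"angular":[0,0,5]}
    - {"hand":0.5,"offset":[5.5,-16,0],"angular":[0,0,8]}
    - {"hand":0.5,"offset":[7.5,-22,0],"angular":[0,0,11]}
    - {"hand":0.5,"offset":[9.5,-28,0],"angular":[0,0,14]}
    - {"hand":0.5,"offset":[11.5,-34,0],"angular":[0,0,17]}
    - {"hand":0.5,"offset":[13.5,-40,0],"angular":[0,0,19.5]}
    - {"hand":0.5,"offset":[15.5,-45,0],"angular":[0,0,19.5]}

```text
time: 1.1
tool_pos: [0.383, 0.1832, 0.231]
tcp_rot: [0.006, 3.141, -0.0]
wrist_force: [0.3, 0.2, 0.4]
width: 0.5
```

drive_tool:
  deltas:
    - {"hand":0.5,"offset":[1,-2,0],"angular":[0,-5,0]}
    - {"hand":0.5,"offset":[2,-3.9,-3],"angular":[0,-12,0]}
    - {"hand":0.5,"offset":[2,-3.9,-7],"angular":[0,-20,0]}
    - {"hand":0.5,"offset":[2,-3.9,-11],"angular":[0,-20,0]}
    - {"hand":0.5,"offset":[2,-3.9,-11],"angular":[0,-20,0]}
    - {"hand":0.5,"offset":[2,-3.9,-11],"angular":[0,-20,0]}

```text
time: 1.85
tool_pos: [0.4045, 0.1468, 0.123]
tcp_rot: [0.006, 2.791, 0.002]
wrist_force: [0.1, 0.1, 1.3]
width: 0.5
```

Run:
```python
from h import *
s=bot.read_state();print(s["q"],s["tool_pos"],s["width"])
c=bot.read_camera("wrist");cv2.imwrite("pics/w1.png",c["frame"])
f=c["frame"];hsv=cv2.cvtColor(f,cv2.COLOR_BGR2HSV)
m=cv2.inRange(hsv,(35,20,60),(85,255,255))
n,l,st,ce=cv2.connectedComponentsWithStats(m)
for i in range(1,n):
    if st[i,4]>400: print(st[i],ce[i],plane(c,*ce[i],0.03))
```

```text
[ 0.3972058  -0.3375001   2.43416669 -0.20001347  0.72905402 -1.04088987] [0.40449689 0.14678481 0.12298776] 0.5003734066076169
[ 103  232  108   96 7512] [157.21498935 281.62140575] [0.48010601 0.00880156 0.03      ]
[ 286  250   73   63 3132] [321.2541507  285.20849298] [0.48506962 0.14690413 0.03      ]
[ 444  287   74   69 2902] [480.08683666 327.8115093 ] [0.54589643 0.29990938 0.03      ]
[575 422  42  55 407] [602.1007371  448.86732187] [0.87245699 0.59814159 0.03      ]
```

View pics/w1.png

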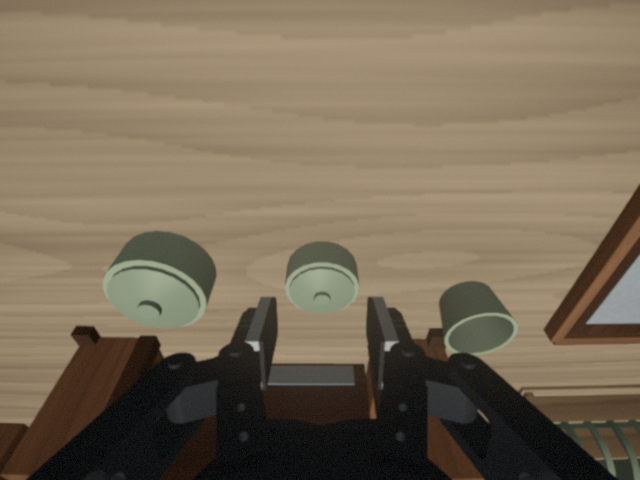

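drive_tool:
  deltas:
    - {"hand":0.5,"offset":[1,0,-3],"angular":[0,3,0]}
    - {"hand":0.5,"offset":[1.5,0,-6],"angular":[0,6,0]}
    - {"hand":0.5,"offset":[1.5,0,-9],"angular":[0,6,0]}
    - {"hand":0.5,"offset":[1.5,0,-10.5],"angular":[0,6,0]}
    - {"hand":0.5,"offset":[1.5,0,-10.8],"angular":[0,6,0]}
    - {"hand":0.5,"offset":[1.5,0,-10.8],"angular":[0,6,0]}

```text
time: 2.65
tool_pos: [0.4199, 0.1469, 0.0148]
tcp_rot: [0.007, 2.895, 0.002]
wrist_force: [0.1, 1.4, 0.3]
width: 0.498
```

Run:
```python
from h import *
s=bot.read_state();print(s["q"],s["tool_pos"],s["tcp_rot"],s["wrist_force"])
```

```text
[ 0.34434851 -0.04753012  2.42891086 -0.16154     0.53282907 -1.09199134] [0.41993013 0.14687618 0.014772  ] [6.62883313e-03 2.89480230e+00 2.01796678e-03] [0.1270532  1.35360984 0.28392799]
```

drive_tool:
  deltas:
    - {"hand":0.5,"offset":[1,0,0],"angular":[0,0,0]}
    - {"hand":0.5,"offset":[2,0,0],"angular":[0,-1,0]}
    - {"hand":0.5,"offset":[2.8,0,0],"angular":[0,-2,0]}
    - {"hand":0.5,"offset":[3.6,0,0],"angular":[0,-4,0]}
    - {"hand":0.5,"offset":[4.4,0,0],"angular":[0,-6,0]}
    - {"hand":0.5,"offset":[5.2,-0.2,0],"angular":[0,-8,0]}
    - {"hand":0.5,"offset":[6,-0.4,0],"angular":[0,-10,0]}
    - {"hand":0.5,"offset":[6.8,-0.6,0],"angular":[0,-12,0]}

```text
time: 3.65
tool_pos: [0.486, 0.1401, 0.0129]
tcp_rot: [0.006, 2.687, 0.001]
wrist_force: [-0.4, -0.4, -0.8]
width: 0.499
```

Run:
```python
from h import *
s=bot.read_state();print(s["q"],s["tool_pos"],s["tcp_rot"],s["wrist_force"])
c=bot.read_camera("top");f=c["frame"];hsv=cv2.cvtColor(f,cv2.COLOR_BGR2HSV)
m=cv2.inRange(hsv,(35,20,60),(85,255,255));m[:, :235]=0;m[300:]=0;m[:150]=0;m[:,380:]=0
n,l,st,ce=cv2.connectedComponentsWithStats(m)
for i in range(1,n):
    if st[i,4]>60: print(st[i],ce[i],plane(c,*ce[i],0.03))
cv2.imwrite("pics/t2.png",cv2.resize(f[130:290,235:415],None,fx=4,fy=3.7,interpolation=cv2.INTER_CUBIC))
```

```text
[ 0.32896795  0.00498293  2.44907363 -0.51716821  0.29094644 -0.76981016] [0.48598514 0.14010449 0.01290424] [5.96672342e-03 2.68730303e+00 1.28727646e-03] [-0.44937564 -0.36376657 -0.81981165]
[322 158  21  22 286] [331.53496503 169.30769231] [0.79568181 0.04878186 0.03      ]
[241 247  22  22 306] [251.87254902 257.36601307] [0.5362312  0.29089041 0.03      ]
[293 253  20  21 298] [303.11409396 263.05033557] [0.51621926 0.13949477 0.03      ]
[336 259  26  27 495] [348.49494949 271.72727273] [0.48772811 0.00560375 0.03      ]
```

View pics/t2.png

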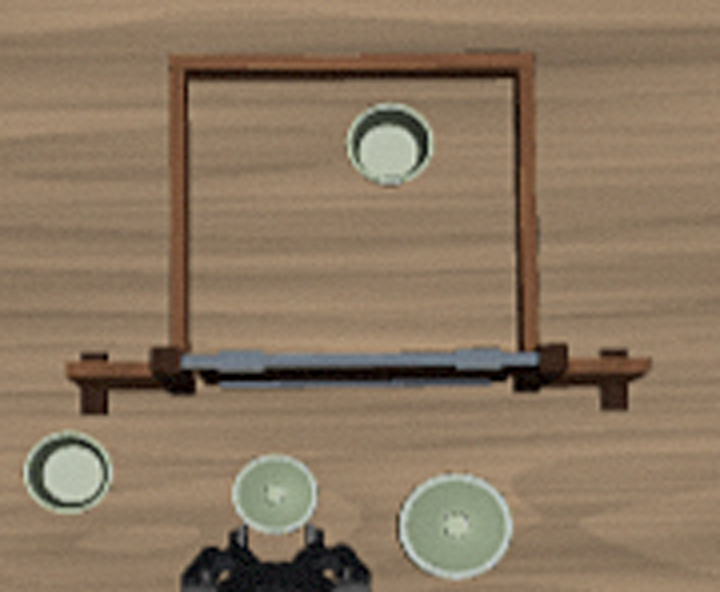

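The picture shows the jar cradled between the two fingers at about (275,493), with the other pieces unmoved. I'll check how wrist joint 5 behaves as the tilt grows, using a quick kinematic fit to the recorded poses.

Run:
```python
import numpy as np
from scipy.optimize import least_squares
from scipy.spatial.transform import Rotation as Ro
D=[([1.18908556,.264697,1.605245],[.22791328,.63465,.23007],[-.53884,-3.09459,.00316]),
([.3972,-.3375,2.43417],[.4045,.14678,.12299],[.006,2.791,.002]),
([.34435,-.04753,2.42891],[.41993,.14688,.01477],[.00663,2.8948,.00202]),
([.32897,.00498,2.44907],[.48599,.1401,.0129],[.00597,2.6873,.00129])]
def wr(p,z,Lt):
    w=np.array(p)-Lt*z; return np.hypot(w[0],w[1]),w[2]
def res(v):
    L1,L2,h,Lt=v;o=[]
    for q,p,r in D:
        R,Z=wr(p,Ro.from_rotvec(r).as_matrix()[:,2],Lt)
        o+= [L1*np.sin(q[1])+L2*np.sin(q[1]+q[2])-R, h+L1*np.cos(q[1])+L2*np.cos(q[1]+q[2])-Z]
    return o
s=least_squares(res,[.4,.4,.2,.2]);v=s.x;print(v,np.round(s.fun,4))
L1,L2,h,Lt=v
for x in(.49,.53,.57,.61,.65,.68):
  for t in(20,28,34,40):
    T=np.radians(t);R,Z=wr([x,.125,.015],np.array([np.sin(T),0,-np.cos(T)]),Lt)
    f=lambda a:[L1*np.sin(a[0])+L2*np.sin(a[0]+a[1])-R,h+L1*np.cos(a[0])+L2*np.cos(a[0]+a[1])-Z]
    a=least_squares(f,[0.1,2.2]).x
    print(x,t,a.round(2),"q5~",round(np.pi-T-a.sum(),2),end=" | ")
  print()
```

```text
[0.51129566 0.56625731 0.2511117  0.34736499] [-0.0002  0.0003 -0.0002  0.0001  0.0002 -0.0001  0.0001 -0.0002]
0.49 20 [0.03 2.38] q5~ 0.38 | 0.49 28 [-0.01  2.47] q5~ 0.19 | 0.49 34 [-0.02  2.54] q5~ 0.03 | 0.49 40 [-0.01  2.59] q5~ -0.14 | 
0.53 20 [0.1  2.31] q5~ 0.39 | 0.53 28 [0.06 2.4 ] q5~ 0.19 | 0.53 34 [0.05 2.46] q5~ 0.03 | 0.53 40 [0.06 2.52] q5~ -0.14 | 
0.57 20 [0.16 2.23] q5~ 0.4 | 0.57 28 [0.13 2.32] q5~ 0.2 | 0.57 34 [0.12 2.39] q5~ 0.04 | 0.57 40 [0.13 2.45] q5~ -0.13 | 
0.61 20 [0.23 2.15] q5~ 0.42 | 0.61 28 [0.19 2.25] q5~ 0.22 | 0.61 34 [0.18 2.31] q5~ 0.06 | 0.61 40 [0.19 2.37] q5~ -0.11 | 
0.65 20 [0.29 2.07] q5~ 0.44 | 0.65 28 [0.25 2.17] q5~ 0.23 | 0.65 34 [0.24 2.23] q5~ 0.07 | 0.65 40 [0.24 2.29] q5~ -0.09 | 
0.68 20 [0.33 2.  ] q5~ 0.45 | 0.68 28 [0.3 2.1] q5~ 0.25 | 0.68 34 [0.28 2.17] q5~ 0.09 | 0.68 40 [0.29 2.24] q5~ -0.08 |
```

The fit is good to 0.3 mm. Joint 5 gets close to zero at about 34° tilt, so I'll slide at 28° and go to 34° only once deep inside. I'll narrow the fingers a little, so that the jar sits farther ahead of them.

drive_tool:
  deltas:
    - {"hand":0.45,"offset":[0.8,-0.2,0],"angular":[0,-1,0]}
    - {"hand":0.4,"offset":[1.6,-0.4,0],"angular":[0,-2,0]}
    - {"hand":0.35,"offset":[2.4,-0.6,0],"angular":[0,-2,0]}
    - {"hand":0.35,"offset":[3.2,-0.8,0],"angular":[0,-2,0]}
    - {"hand":0.35,"offset":[4,-1,0],"angular":[0,-2,0]}
    - {"hand":0.35,"offset":[4.8,-1.2,0],"angular":[0,-2,0]}
    - {"hand":0.35,"offset":[5.6,-1.4,0],"angular":[0,-2,0]}
    - {"hand":0.35,"offset":[6.4,-1.6,0],"angular":[0,-2,0]}

```text
time: 4.7
tool_pos: [0.5507, 0.1241, 0.0132]
tcp_rot: [0.006, 2.653, 0.001]
wrist_force: [-0.2, 0.1, -1.2]
width: 0.351
```

```bash
cat > look.py <<'E'
from h import *
import sys
s=bot.read_state();print(s["time"],s["q"].round(3),s["tool_pos"].round(4),s["tcp_rot"].round(3),s["wrist_force"].round(1))
c=bot.read_camera("top");f=c["frame"];hsv=cv2.cvtColor(f,cv2.COLOR_BGR2HSV)
m=cv2.inRange(hsv,(35,20,60),(85,255,255));m[:, :235]=0;m[300:]=0;m[:150]=0;m[:,380:]=0
n,l,st,ce=cv2.connectedComponentsWithStats(m)
for i in range(1,n):
    if st[i,4]>60: print(st[i],ce[i].round(1),plane(c,*ce[i],0.03).round(4))
a=cv2.resize(f[130:290,235:415],None,fx=2.2,fy=2.2,interpolation=cv2.INTER_CUBIC)
b=bot.read_camera("scene")["frame"];b=cv2.resize(b[180:400,190:420],(368,352),interpolation=cv2.INTER_CUBIC)
cv2.imwrite(sys.argv[1],np.hstack([a,b]))
E
python3 look.py pics/t3.png
```

```text
4.7 [ 0.249  0.1    2.361 -0.52   0.235 -0.837] [0.5507 0.1241 0.0132] [6.000e-03 2.653e+00 1.000e-03] [-0.2  0.1 -1.2]
[322 158  21  22 286] [331.5 169.4] [0.7955 0.0488 0.03  ]
[299 231  20  19 293] [308.2 239.7] [0.5853 0.123  0.03  ]
[241 247  22  22 306] [251.9 257.2] [0.5366 0.2909 0.03  ]
[336 259  26  26 493] [348.5 271.7] [0.4878 0.0057 0.03  ]
```

View pics/t3.png

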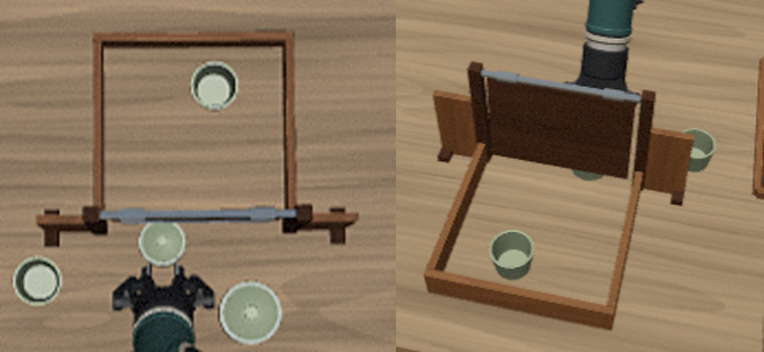

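Jar at about (162,242) in the left view, right in front of the still-shut flap; everything else is in place.

drive_tool:
  deltas:
    - {"hand":0.35,"offset":[0.8,0,0],"angular":[0,0,0]}
    - {"hand":0.35,"offset":[1.6,0,0],"angular":[0,0,0]}
    - {"hand":0.35,"offset":[2.4,0,0],"angular":[0,0,0]}
    - {"hand":0.35,"offset":[3.2,0,0],"angular":[0,-0.5,0]}
    - {"hand":0.35,"offset":[4,0,0],"angular":[0,-1,0]}
    - {"hand":0.35,"offset":[4.8,-0.1,0],"angular":[0,-1.5,0]}
    - {"hand":0.35,"offset":[5.6,-0.1,0],"angular":[0,-2,0]}
    - {"hand":0.35,"offset":[6.4,-0.2,0],"angular":[0,-2.5,0]}

```text
time: 5.8
tool_pos: [0.6146, 0.1223, 0.0132]
tcp_rot: [0.006, 2.609, 0.002]
wrist_force: [-0.9, -0.3, -2.0]
width: 0.348
```

```bash
python3 look.py pics/t4.png
```

```text
5.8 [ 0.217  0.195  2.267 -0.614  0.191 -0.773] [0.6146 0.1223 0.0132] [6.000e-03 2.609e+00 2.000e-03] [-0.9 -0.3 -2. ]
[322 158  21  22 288] [331.4 169.2] [0.796  0.0492 0.03  ]
[241 247  22  22 313] [251.8 257.3] [0.5363 0.291  0.03  ]
[336 259  26  26 494] [348.5 271.7] [0.4879 0.0057 0.03  ]
```

View pics/t4.png

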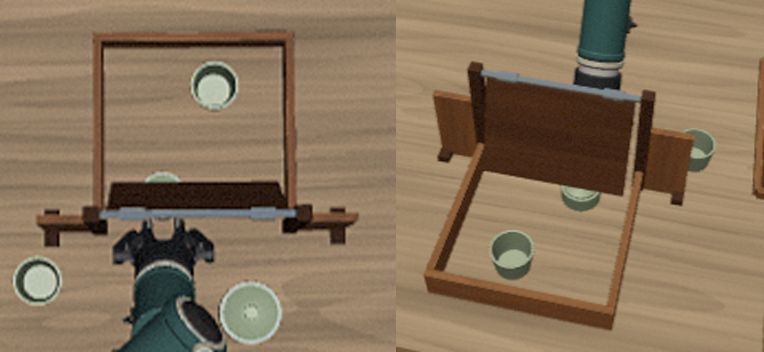

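The flap is now pushed open, with the jar under it at about (162,182) in the left view.

drive_tool:
  deltas:
    - {"hand":0.35,"offset":[0.7,0,0],"angular":[0,-0.7,0]}
    - {"hand":0.35,"offset":[1.4,0,0],"angular":[0,-1.4,0]}
    - {"hand":0.35,"offset":[2.1,0,0],"angular":[0,-2.1,0]}
    - {"hand":0.35,"offset":[2.8,-0.1,0],"angular":[0,-2.8,0]}
    - {"hand":0.35,"offset":[3.4,-0.1,0],"angular":[0,-3.4,0]}
    - {"hand":0.35,"offset":[4,-0.2,0],"angular":[0,-4,0]}
    - {"hand":0.35,"offset":[4.4,-0.2,0],"angular":[0,-4,0]}
    - {"hand":0.35,"offset":[4.8,-0.2,0],"angular":[0,-4,0]}

```text
time: 6.9
tool_pos: [0.6623, 0.1203, 0.0133]
tcp_rot: [0.006, 2.54, 0.002]
wrist_force: [-2.0, -0.5, -1.3]
width: 0.35
```

```bash
python3 look.py pics/t5.png
```

```text
6.9 [ 0.201  0.261  2.216 -1.008  0.134 -0.396] [0.6623 0.1203 0.0133] [6.00e-03 2.54e+00 2.00e-03] [-2.  -0.5 -1.3]
[322 158  21  22 287] [331.5 169.3] [0.7957 0.049  0.03  ]
[299 193  21  20 312] [308.8 202.6] [0.6964 0.119  0.03  ]
[241 247  22  22 304] [251.9 257.3] [0.5365 0.2909 0.03  ]
[336 259  26  26 498] [348.5 271.7] [0.4878 0.0057 0.03  ]
```

View pics/t5.png

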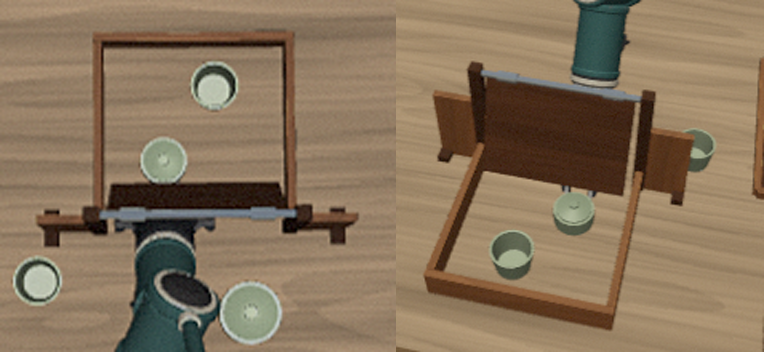

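The jar is past the flap at about (163,160) in the left view, which is hatch x ≈ 0.09 m and y ≈ +0.04 m. The flap is resting on the fingers. I'll withdraw along the same path.

drive_tool:
  deltas:
    - {"hand":0.35,"offset":[-1,0,0],"angular":[0,1,0]}
    - {"hand":0.35,"offset":[-2,0,0],"angular":[0,2,0]}
    - {"hand":0.35,"offset":[-3,0,0],"angular":[0,3,0]}
    - {"hand":0.35,"offset":[-4,0,0],"angular":[0,4,0]}
    - {"hand":0.35,"offset":[-5.2,0.1,0],"angular":[0,5,0]}
    - {"hand":0.35,"offset":[-6.4,0.2,0],"angular":[0,6,0]}
    - {"hand":0.35,"offset":[-7.8,0.3,0],"angular":[0,6,0]}
    - {"hand":0.35,"offset":[-9.2,0.3,0],"angular":[0,6,0]}

```text
time: 8.0
tool_pos: [0.5695, 0.1233, 0.0134]
tcp_rot: [0.006, 2.644, 0.002]
wrist_force: [0.1, 0.7, -0.1]
width: 0.346
```

drive_tool:
  deltas:
    - {"hand":0.35,"offset":[-1.5,0.3,0],"angular":[0,0,0]}
    - {"hand":0.35,"offset":[-3,0.8,0],"angular":[0,2,0]}
    - {"hand":0.35,"offset":[-5,1.3,0.5],"angular":[0,4,0]}
    - {"hand":0.35,"offset":[-7,1.8,1],"angular":[0,6,0]}
    - {"hand":0.35,"offset":[-9,2.3,2],"angular":[0,8,0]}
    - {"hand":0.35,"offset":[-11,2.5,4],"angular":[0,10,0]}
    - {"hand":0.35,"offset":[-12,2.5,6],"angular":[0,11,0]}
    - {"hand":0.35,"offset":[-12,2.5,8],"angular":[0,11,0]}

```text
time: 9.0
tool_pos: [0.4488, 0.1479, 0.0935]
tcp_rot: [0.006, 2.836, 0.0]
wrist_force: [-0.6, 0.2, -0.6]
width: 0.352
```

drive_tool:
  deltas:
    - {"hand":0.35,"offset":[0,0,2],"angular":[0,0,0]}
    - {"hand":0.35,"offset":[0,0,4],"angular":[0,0,0]}
    - {"hand":0.35,"offset":[0,0,4],"angular":[0,0,0]}
    - {"hand":0.35,"offset":[0,0,4],"angular":[0,0,0]}
    - {"hand":0.35,"offset":[0,0,4],"angular":[0,0,0]}
    - {"hand":0.35,"offset":[0,0,4],"angular":[0,0,0]}
    - {"hand":0.35,"offset":[0,0,4],"angular":[0,0,0]}
    - {"hand":0.35,"offset":[0,0,4],"angular":[0,0,0]}

```text
time: 10.0
tool_pos: [0.4501, 0.1482, 0.1331]
tcp_rot: [0.006, 2.836, 0.001]
wrist_force: [0.1, -0.1, 0.3]
width: 0.349
```

```bash
python3 look.py pics/t6.png
```

```text
10.0 [ 0.339 -0.223  2.321 -0.146  0.76  -1.136] [0.4501 0.1482 0.1331] [6.000e-03 2.836e+00 1.000e-03] [ 0.1 -0.1  0.3]
[322 158  21  22 274] [331.3 169.6] [0.7949 0.0494 0.03  ]
[299 193  21  21 321] [308.9 202.7] [0.6959 0.1187 0.03  ]
[241 247  22  22 293] [251.9 257.2] [0.5367 0.2908 0.03  ]
[336 259  25  27 495] [348.4 271.7] [0.4879 0.006  0.03  ]
```

View pics/t6.png

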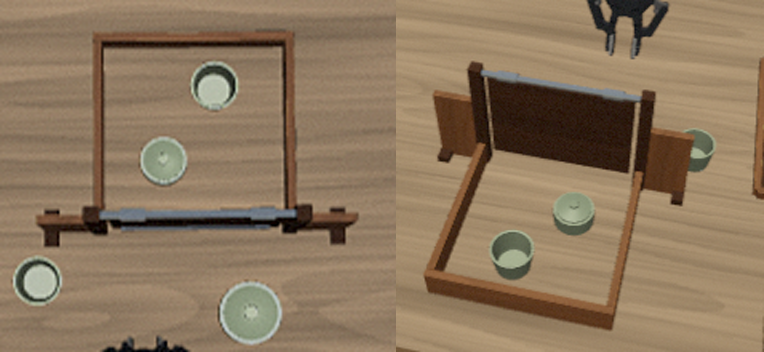

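The jar stands upright in the bay at (163,160) in the left view, the flap hangs as in the first picture, and the gripper is clear. I'm handing in.

```bash
python3 -c "
from workcell import bot
print(bot.finish_job())"
```

```text
the job is handed in; nothing more can be done
None
```

The small jar is in the bay and the flap has swung shut. I slid the jar along the table, cradled between the partly closed fingers, and tilted the gripper up to about 34° to get in under the bar. I then drew straight back out and handed the job in at about 10 s.

**Last checks (camera estimates, good to a few millimetres):**
- **Small jar:** it stands upright at about 90 mm behind the flap and 43 mm left of the centre line. It did not move as the fingers came out.
- **Flap:** it hangs as it did in the first picture. I judged this by eye and did not measure the angle.
- **Other tea things:** the big jar, side cup and bay cup are within about 1 mm of where they began. I did not re-measure the teapot, tray cup, spoon and saucers. The arm crossed the tray once, with the fingertips at 0.23 m, and never went near the saucers.
- **Robot:** the gripper is clear of everything, and the wrist force is about zero.

No check failed or disagreed. Joint 5 came close to its lower limit (0.13 rad) at the deepest point, so I held the tilt to 34°.

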